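# Clear the mirror and comb off the valet stand

## Robot

A 6-joint arm with a two-finger parallel gripper is mounted at the origin on the work surface. World frame = base frame: x ahead of the robot, y to its left, z up, the work surface at z = 0. Lengths are in m, angles in rad, forces in N, time in s.
With the tool pointing down it reaches from about 0.35 to 0.975 m from the base axis. Payload 4.9 kg.
Tool frame: the origin (TCP) lies at the very end of the fingers, on their centre line; the grasp point (between the pads) lies behind it (r.grip_point_offset is the z of the grasp point in the tool frame, in m); z points along the fingers, y is the direction in which the jaws open and shut (so a half turn about z gives the same grasp; the last joint's range is limited). The gripper opens to 85 mm and grips with 20 to 120 N. Pads are 22 mm wide; open, the fingers measure 114 mm over their backs; the gripper's body (76 mm by 85 mm) begins 54 mm behind the grasp point. The pads swing forward as they close: fully open they stand 13 mm farther back than shut.
Start: joints at [1.107, 0.053, 1.613, -0, 1.476, -0.119], TCP at [0.211, 0.588, 0.231] pointing down, gripper open.
Joint ranges: [-3.01, 3.01], [-1.01, 2.22], [0.06, 2.58], [-1.02, 4.17], [0.09, 2.62], [-3.14, 3.14]. Speed limits (rad/s): [2.57, 2.57, 3.14, 3.14, 3.14, 3.14].

## Interface

Orientations are given as a unit quaternion [w, x, y, z].
In Python, from workcell import r gives the robot as it stands.
- The arm moves only by the tool servo_tool, never from a script. Its argument "steps" is a list that holds one entry, the list of rows, each a list of 7 numbers: the shift along the tool's x, y, z in m, then the turn, a rotation vector about the tool's x, y, z in rad, then the finger opening in m, from 0 to 0.0854. A call has 1 to 20 rows; each row is the pose to reach, as a shift and turn from the pose commanded when the call began, along the tool's axes at that moment; what a row does not reach only later rows make up. A row lasts 1/12 s, in which the tool goes at most 41.7 mm and 7.16 degrees, less where a joint would pass 70% of its speed; a pose out of reach is approached as far as the arm can. A call with a gripper value outside its range is refused whole. The fingers move at their own pace and stop on an object; "grip_force" is the grip in N (left out, the last holds). Time passes only in rows, so rows that repeat a pose let the fingers close. It gives the time, the measured TCP pose, the force and the opening at its end, in the units of the state.
- r.state(): the state, without advancing time (a new reading comes with each control period).
- r.capture(name): name is "side" or "top" or "wrist"; returns the picture (400x640x3 uint8, red, green, blue); there is no depth.
- r.get_calibration(name): a dict with "intrinsics" (3x3 intrinsics, pixels), "view" (4x4, takes a point from world to camera coordinates). Camera axes: x right, y down, z forward; pixel columns grow to the right and rows downward; lengths in m; the calibration is good to about 2 mm. The wrist camera is an equidistant fisheye: a pixel r from the principal point sees the ray r / f radians off the axis. A picture is of the moment at which its call begins: read the wrist's pose just before it. get_calibration takes no time and is no camera call; for the wrist camera it gives the pose at the moment of the call.
- r.finish_job(): hands the job in, once; it reports no verdict.
The state is a dict: "clock": time; "joints": joint angles; "joint_velocities": joint speeds; "tau": joint torques, N m; "eef_pos": TCP position; "tool_rot": TCP orientation; "force": force on the tool from outside, world axes, zero at the start; "ft_torque": the same for the moment, N m; "gripper_width": opening from 0.0 (shut) to 1.0 (fully open).
Only numpy, scipy, OpenCV 4.12 (cv2) and the standard library are available. Lean on these libraries where they do the work, as an engineer would, in place of code of your own. Each camera call takes 0.05 s, during which the arm holds its last target.

## Task

Tidy the flat pocket mirror and the flat wooden comb off the valet stand, one after the other, mirror first: slide the mirror along its lane until its end sticks well out over the stand's open front edge, take it by that end, lift it clear and lay it flat, face up, in the square wooden dish. Only then do the same with the comb, laying it face up in the long black tray. Lower both gently without dropping them, let go, and leave the spectacle case and the bowl where they are.

Things in the scene. Friction and masses are not known exactly. Their poses are not given: they have to be found in the camera images.
- mirror_center (a point): flat pocket mirror: rectangular aluminium plate 110 mm long (its x) by 60 mm wide (its y), 5 mm thick, about 70 g. The point is its centre, half-way up; its z points up out of the mirror face. It starts lying in one of the stand's two lanes (either one), within a few degrees of the lane's direction, at varying distance from the front edge, not sticking out
- mirror: the same mirror, origin at the centre of its underside
- comb_center (a point): flat wooden comb: 130 mm long (its x) by 56 mm wide (its y), 5 mm thick, about 25 g, teeth along one long side; it behaves as a full flat plate of that size. The point is its centre, half-way up; its z points up. It starts lying in the stand's other lane in the same way
- comb: the same comb, origin at the centre of its underside
- stand_edge (a point): middle of the open front edge of the valet stand's lane floor, 60 mm above the dresser top. x points from that edge straight back into the stand (away from the robot, apart from the stand's yaw), y to the left, z up. Lane centre lines lie at y = +38 and -38 mm; the smooth lane floor is level with this point and the front face drops plumb below it. A part stays put while its centre is over the stand
- stand: valet stand, fixed: dark wooden box 230 mm deep (x) by 164 wide (y), origin at the centre of its underside. On top two lanes along x, 68 mm wide, 220 long, open in front, with 8 mm high lips at the sides, between and behind. Lips are 4 to 6 mm from the parts, too close for a finger. Lanes are polished: a part pressed from above (5 to 15 N) with shut fingertips drags along with them
- dish_in (a point): centre of the inner floor of the square wooden dish, 5 mm above the dresser top. Fixed. 160 by 160 mm outside, 150 by 150 mm inside, walls 5 mm thick, rim 15 mm above this floor. Its x and y run along the sides, z up. It stands left or right of the stand
- caddy_in (a point): centre of the inner floor of the long black tray, 5 mm above the dresser top. Fixed. 220 (x) by 150 mm (y) outside, 210 by 140 mm inside, walls 5 mm thick, rim 15 mm above this floor. Its x runs along its length, z up. It stands on the other side of the stand from the dish
- case: bystander: round grey zipped spectacle case, 112 mm across, 52 mm high, loose; origin at the centre of its underside
- bowl: bystander: small white bowl, 100 mm across, 45 mm high, loose; origin at the centre of its underside

How it is judged:
By the outcome, as a careful person would: the job done as asked, in the order asked, and still so for the second after the job is handed in, with the robot touching nothing.
It also fails if it takes over 72 s, if anything falls off the work surface, if the arm or the gripper's body presses on something with over 40 N, if the wrist force passes 120 N, or if a joint passes its speed limit or range.

## Working session

There is one attempt and no reset: what is moved stays moved. The work goes in short steps, Python scripts to look and compute and a tool call to move; the robot and the scene stay as the last step left them, time stands still between calls to the robot, and variables do not carry over. Pictures are saved under pics/ and viewed, and the job is handed in when it is done.

Besides the shell and the picture viewer there is one more tool, called after "Emit:" in YAML: its name, and indented under it one key for each argument. servo_tool: Moves the arm, as the interface text tells. Its arguments: {"type":"object","properties":{"steps":{"type":"array","items":{"type":"array","items":{"type":"array","items":{"type":"number"}}}},"grip_force":{"type":"number"}},"required":["steps"]}

```bash
mkdir -p pics; ls; python3 - <<'E'
from workcell import r
import cv2
print(r.state()); print(r.grip_point_offset)
for n in ["side","top","wrist"]:
    c=r.get_calibration(n); print(n,c)
    cv2.imwrite(f"pics/{n}0.png",r.capture(n)[:,:,::-1])
E
```

```text
pics
{'clock': 0.0, 'joints': array([ 1.10701611e+00,  5.33482054e-02,  1.61432588e+00,  2.44053003e-05,
        1.47599807e+00, -1.19005133e-01]), 'joint_velocities': array([ 7.93633334e-04,  7.80565773e-06, -9.97627578e-04, -3.03805893e-04,
        7.48710214e-04,  8.76025776e-04]), 'tau': array([-1.41432665e-03, -3.93660808e+01, -3.70189834e+01, -1.26692903e-04,
        6.91281661e-03, -1.06417292e-05]), 'eef_pos': array([0.21095057, 0.58764875, 0.23004934]), 'tool_rot': array([-3.10341371e-04,  1.71536049e-01,  9.85177295e-01, -9.92431654e-04]), 'force': array([ 0.81691155,  0.07799407, -0.06683609]), 'ft_torque': array([-0.02914954,  0.00227479, -0.06836431]), 'gripper_width': 0.9993420155535705}
-0.0187
side {'intrinsics': array([[402.16518339,   0.        , 318.68453894],
       [  0.        , 402.16518339, 202.89219074],
       [  0.        ,   0.        ,   1.        ]]), 'view': array([[-0.99308698, -0.11582907, -0.01902302,  0.57505996],
       [-0.0697377 ,  0.71256822, -0.69812834,  0.06563331],
       [ 0.09441875, -0.69197555, -0.71571987,  1.13601663],
       [ 0.    
[... 301 characters left out ...]
.98694683,  0.01987639, -0.15981516,  0.5849856 ],
       [ 0.1598681 ,  0.00109328, -0.98713778,  0.9327655 ],
       [ 0.        ,  0.        ,  0.        ,  1.        ]])}
wrist {'intrinsics': array([[309.70691629,   0.        , 317.08729705],
       [  0.        , 309.70691629, 201.31927884],
       [  0.        ,   0.        ,   1.        ]]), 'view': array([[ 3.38320608e-01,  9.41030688e-01, -6.40457189e-04,
        -6.24626197e-01],
       [ 8.92425998e-01, -3.20630134e-01,  3.17446302e-01,
        -4.11374948e-02],
       [ 2.98521362e-01, -1.07970186e-01, -9.48276033e-01,
         3.80150613e-01],
       [ 0.00000000e+00,  0.00000000e+00,  0.00000000e+00,
         1.00000000e+00]])}
```

View pics/top0.png

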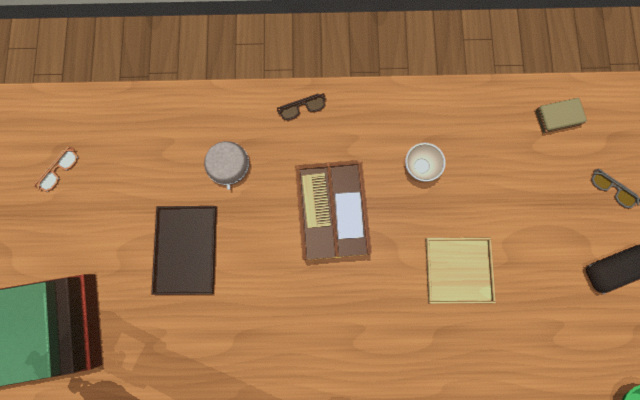

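View pics/side0.png

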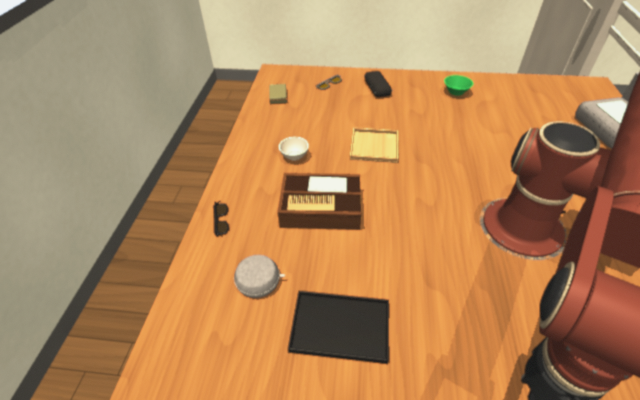

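```bash
python3 - <<'E'
import cv2
im=cv2.imread("pics/top0.png")
c=im[60:260,190:450]
cv2.imwrite("pics/top0c.png",cv2.resize(c,None,fx=3,fy=3,interpolation=cv2.INTER_CUBIC))
E
```

```text
(no output)
```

View pics/top0c.png

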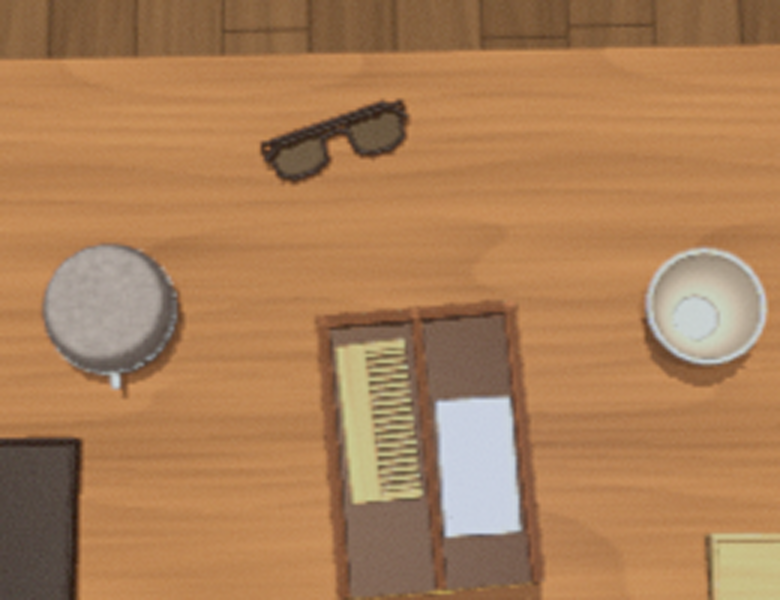

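The top view shows the mirror in the right lane (crop corners ≈(436,402),(510,397),(522,532),(445,537)). The comb is in the left lane, the tray on the left and the dish on the right. I'll crop closer for the edges.

```bash
python3 - <<'E'
import cv2
im=cv2.imread("pics/top0.png")
def crop(n,x0,y0,w,h,f):
    cv2.imwrite(n,cv2.resize(im[y0:y0+h,x0:x0+w],None,fx=f,fy=f,interpolation=cv2.INTER_CUBIC))
crop("pics/t_stand.png",290,155,90,115,5)
crop("pics/t_dish.png",415,225,95,90,6)
crop("pics/t_tray.png",145,195,85,110,5)
E
```

```text
(no output)
```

View pics/t_stand.png

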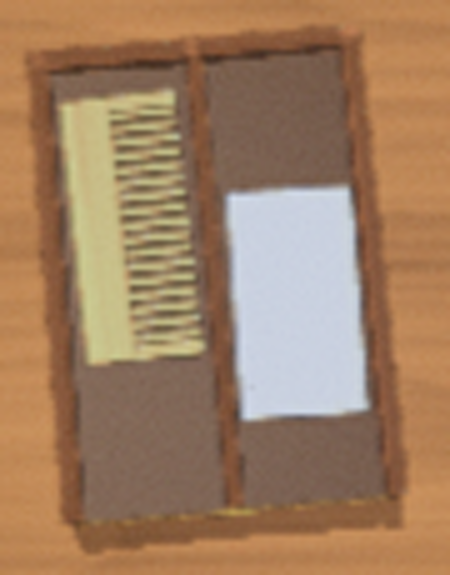

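View pics/t_dish.png

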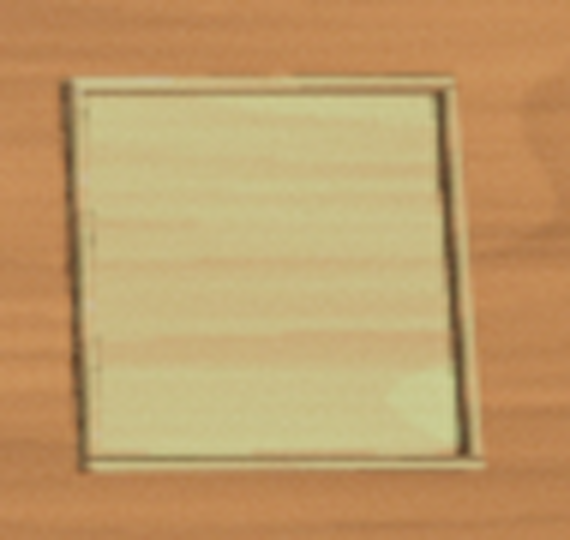

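View pics/t_tray.png

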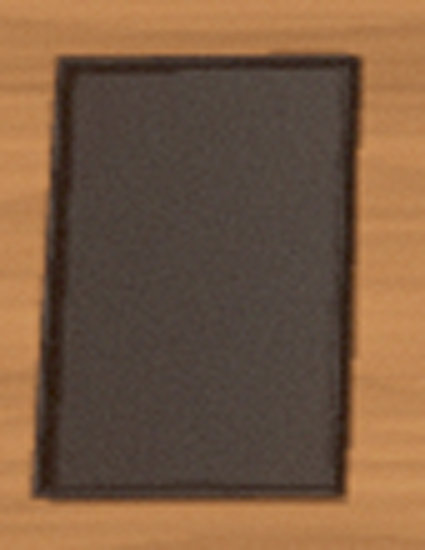

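```bash
cat > h.py <<'E'
import numpy as np
from scipy.spatial.transform import Rotation as R
def ray(cal,px,z):
    K,V=cal["intrinsics"],cal["view"]
    d=V[:3,:3].T@np.linalg.inv(K)@np.array([px[0],px[1],1.]); o=-V[:3,:3].T@V[:3,3]
    return o+d*(z-o[2])/d[2]
def proj(cal,P):
    p=cal["view"][:3,:3]@np.asarray(P)+cal["view"][:3,3]; q=cal["intrinsics"]@p; return q[:2]/q[2]
def fit(loc,wor):
    loc=np.array(loc)[:,:2];wor=np.array(wor)[:,:2]
    a=loc-loc.mean(0);b=wor-wor.mean(0)
    th=np.arctan2((a[:,0]*b[:,1]-a[:,1]*b[:,0]).sum(),(a*b).sum())
    M=np.array([[np.cos(th),-np.sin(th)],[np.sin(th),np.cos(th)]])
    t=wor.mean(0)-M@loc.mean(0)
    return t,th,(loc@M.T+t-wor)
E
python3 - <<'E'
from h import *
from workcell import r
c=r.get_calibration("top")
def go(n,off,f,px,zs,loc):
    w=[ray(c,(p[0]/f+off[0]-.4,p[1]/f+off[1]-.4),z) for p,z in zip(px,zs)]
    t,th,e=fit(loc,w); print(n,t.round(4),"yaw",np.degrees(th).round(2),"res mm",(e*1000).round(1).tolist())
def rect(l,w): return [(l/2,w/2),(l/2,-w/2),(-l/2,-w/2),(-l/2,w/2)]
S=(290,155)
go("stand_edge",S,5,[(28,52),(357,35),(387,500),(80,522)],[.068,.068,.06,.06],[(.23,.082),(.23,-.082),(0,-.072),(0,.072)])
go("mirror",S,5,[(228,193),(350,185),(370,408),(243,420)],[.065]*4,rect(.11,.06))
go("comb",S,5,[(60,103),(175,90),(204,353),(88,363)],[.065]*4,rect(.13,.056))
go("dish",(415,225),6,[(72,78),(453,77),(483,464),(85,470)],[.02]*4,rect(.16,.16))
go("tray",(145,195),5,[(57,57),(360,57),(345,497),(33,497)],[.02]*4,rect(.22,.15))
E
```

```text
stand_edge [ 0.4575 -0.018 ] yaw 3.27 res mm [[-0.9, 0.5], [3.2, -2.0], [-0.8, 2.0], [-1.5, -0.4]]
mirror [ 0.5584 -0.0519] yaw 2.86 res mm [[0.1, 0.5], [0.4, -0.1], [-1.0, 0.2], [0.5, -0.6]]
comb [0.5965 0.0273] yaw 5.07 res mm [[0.6, -0.4], [0.1, 0.2], [0.3, -0.0], [-1.0, 0.1]]
dish [ 0.4229 -0.3238] yaw -0.84 res mm [[1.0, 1.3], [1.3, -0.7], [-2.0, 0.2], [-0.3, -0.9]]
tray [0.4861 0.3575] yaw -0.7 res mm [[0.4, -2.2], [1.7, 1.4], [-0.5, 1.8], [-1.6, -1.0]]
```

```bash
cat >> h.py <<'E'
def down(yaw_deg): # tool y along world dir 90+yaw, z down, x = toward -x
    return R.from_matrix(R.from_euler('z',yaw_deg,degrees=True).as_matrix()@np.diag([-1.,1.,-1.]))
def rel(p0,R0,p,Rt):
    return R0.inv().apply(np.array(p)-p0).round(4), (R0.inv()*Rt).as_rotvec().round(4)
def cur():
    from workcell import r
    s=r.state(); q=s["tool_rot"]; return s,np.array(s["eef_pos"]),R.from_quat([q[1],q[2],q[3],q[0]])
YS=np.radians(3.2); EX=np.array([.4575,-.018,.06]); SX=np.array([np.cos(YS),np.sin(YS),0]); SY=np.array([-np.sin(YS),np.cos(YS),0])
def stand(x,y,z): return EX+x*SX+y*SY+np.array([0,0,z])
E
python3 - <<'E'
from h import *
s,p,Rc=cur()
t=stand(.119,-.039,.045); print(t, rel(p,Rc,t,down(3.2)))
E
```

```text
[ 0.57849149 -0.05029643  0.105     ] (array([-0.5615, -0.4761,  0.126 ]), array([-0.0016, -0.0005, -0.4007]))
```

Emit:
servo_tool:
  steps:
    - [[-0.5615,-0.4761,0.09,0,0,-0.4007,0],[-0.5615,-0.4761,0.09,0,0,-0.4007,0],[-0.5615,-0.4761,0.09,0,0,-0.4007,0],[-0.5615,-0.4761,0.09,0,0,-0.4007,0],[-0.5615,-0.4761,0.09,0,0,-0.4007,0],[-0.5615,-0.4761,0.09,0,0,-0.4007,0],[-0.5615,-0.4761,0.09,0,0,-0.4007,0],[-0.5615,-0.4761,0.09,0,0,-0.4007,0],[-0.5615,-0.4761,0.09,0,0,-0.4007,0],[-0.5615,-0.4761,0.09,0,0,-0.4007,0],[-0.5615,-0.4761,0.09,0,0,-0.4007,0],[-0.5615,-0.4761,0.09,0,0,-0.4007,0],[-0.5615,-0.4761,0.09,0,0,-0.4007,0],[-0.5615,-0.4761,0.09,0,0,-0.4007,0],[-0.5615,-0.4761,0.09,0,0,-0.4007,0],[-0.5615,-0.4761,0.09,0,0,-0.4007,0],[-0.5615,-0.4761,0.09,0,0,-0.4007,0],[-0.5615,-0.4761,0.09,0,0,-0.4007,0],[-0.5615,-0.4761,0.09,0,0,-0.4007,0],[-0.5615,-0.4761,0.09,0,0,-0.4007,0]]

```text
clock: 1.82
eef_pos: [0.5788, -0.0512, 0.1404]
tool_rot: [-0.001, -0.026, 1.0, 0.0]
force: [-1.0, 1.1, -0.5]
gripper_width: 0.003
```

Emit:
servo_tool:
  steps:
    - [[0,0,0,0,0,0,0],[0,0,0,0,0,0,0],[0,0,0,0,0,0,0],[0,0,0,0,0,0,0]]

```text
clock: 2.15
eef_pos: [0.5785, -0.0485, 0.1416]
tool_rot: [0.0, -0.029, 1.0, -0.0]
force: [-0.6, -0.5, -0.5]
gripper_width: -0.0
```

```bash
python3 - <<'E'
from h import *
from workcell import r
import cv2
s,p,Rc=cur(); print(s["clock"],p,s["force"],s["gripper_width"],Rc.as_matrix().round(3).tolist())
t=stand(.119,-.039,.008); print(t, rel(p,Rc,t,down(3.2)))
cv2.imwrite("pics/w1.png",r.capture("wrist")[:,:,::-1])
E
```

```text
2.15 [ 0.57850747 -0.04851012  0.14161618] [-0.5665824  -0.54323422 -0.5014895 ] -0.0003664256399649889 [[-0.998, -0.058, 0.0], [-0.058, 0.998, -0.0], [-0.0, -0.0, -1.0]]
[ 0.57849149 -0.05029643  0.068     ] (array([ 0.0002, -0.0018,  0.0736]), array([-0.0001,  0.0005,  0.0018]))
```

View pics/w1.png

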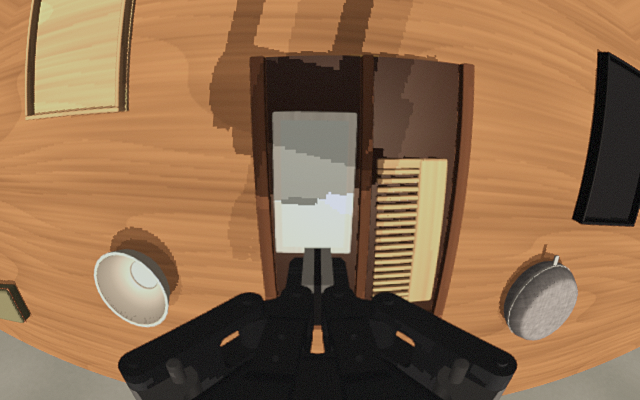

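The wrist view shows the shut fingers over the rear of the mirror (317,250), with the mirror well inside its lane and the stand's front edge at row ~58. Next I lower the tool.

Emit:
servo_tool:
  steps:
    - [[0,0,0.02,0,0,0,0],[0,0,0.04,0,0,0,0],[0,0,0.055,0,0,0,0],[0,0,0.065,0,0,0,0],[0,0,0.07,0,0,0,0],[0,0,0.073,0,0,0,0],[0,0,0.073,0,0,0,0],[0,0,0.073,0,0,0,0]]

```text
clock: 2.87
eef_pos: [0.5794, -0.0497, 0.0692]
tool_rot: [0.001, -0.028, 1.0, -0.0]
force: [0.1, -0.1, 0.6]
gripper_width: -0.002
```

Emit:
servo_tool:
  steps:
    - [[0,0,0.001,0,0,0,0],[0,0,0.002,0,0,0,0],[0,0,0.003,0,0,0,0],[0,0,0.004,0,0,0,0],[0,0,0.004,0,0,0,0]]

```text
clock: 3.28
eef_pos: [0.5792, -0.0498, 0.0651]
tool_rot: [0.0, -0.028, 1.0, -0.0]
force: [-0.3, -0.7, 3.5]
gripper_width: -0.004
```

Emit:
servo_tool:
  steps:
    - [[0,0,0.001,0,0,0,0],[0,0,0.0015,0,0,0,0],[0,0,0.0015,0,0,0,0]]

```text
clock: 3.53
eef_pos: [0.5796, -0.0499, 0.065]
tool_rot: [0.001, -0.028, 1.0, -0.0]
force: [-3.6, -0.1, 10.6]
gripper_width: 0.002
```

Emit:
servo_tool:
  steps:
    - [[0.002,0,0,0,0,0,0],[0.006,0,0,0,0,0,0],[0.011,0,0,0,0,0,0],[0.017,0,0,0,0,0,0],[0.023,0,0,0,0,0,0],[0.029,0,0,0,0,0,0],[0.035,0,0,0,0,0,0],[0.041,0,0,0,0,0,0],[0.047,0,0,0,0,0,0],[0.052,0,0,0,0,0,0],[0.056,0,0,0,0,0,0],[0.058,0,0,0,0,0,0],[0.059,0,0,0,0,0,0],[0.059,0,0,0,0,0,0]]

```text
clock: 4.7
eef_pos: [0.522, -0.0535, 0.065]
tool_rot: [0.003, -0.028, 1.0, -0.001]
force: [1.3, -0.5, 6.9]
gripper_width: -0.002
```

```bash
python3 - <<'E'
from h import *
from workcell import r
import cv2
s,p,Rc=cur(); print(s["clock"],p,s["force"])
im=r.capture("top")[:,:,::-1]; 
cv2.imwrite("pics/t2.png",cv2.resize(im[150:280,280:400],None,fx=4,fy=4,interpolation=cv2.INTER_CUBIC))
cv2.imwrite("pics/w2.png",r.capture("wrist")[:,:,::-1])
E
```

```text
4.7 [ 0.52196411 -0.05346559  0.06503149] [ 1.31615103 -0.46207012  6.86801237]
```

View pics/t2.png

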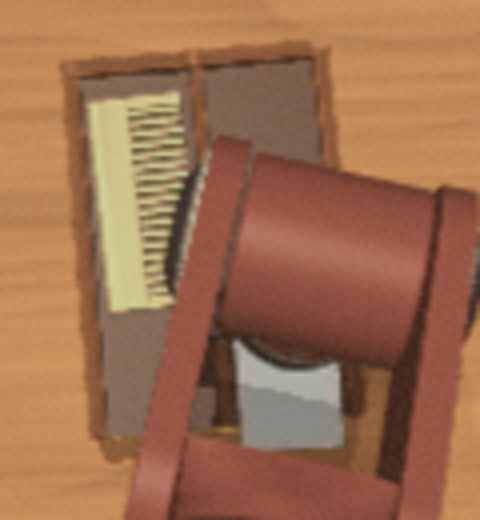

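View pics/w2.png

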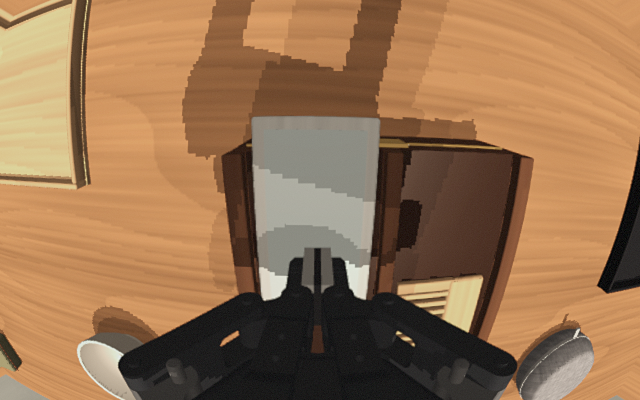

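The wrist view shows the mirror following the fingers. Its front end (row ~118) now sticks out past the stand edge (row ~148), and it is still straight. I'll measure the overhang.

```bash
cat >> h.py <<'E'
def wray(cal,px,z):
    K,V=cal["intrinsics"],cal["view"]
    u=np.array([(px[0]-K[0,2])/K[0,0],(px[1]-K[1,2])/K[1,1]]); th=np.hypot(*u)
    dc=np.array([*(np.sin(th)*u/max(th,1e-9)),np.cos(th)])
    d=V[:3,:3].T@dc; o=-V[:3,:3].T@V[:3,3]; return o+d*(z-o[2])/d[2]
def tostand(P): d=np.asarray(P)-EX; return np.array([d@SX,d@SY])*1000
E
python3 - <<'E'
from h import *
from workcell import r
s,p,Rc=cur(); c=r.get_calibration("wrist")
print(s["clock"],p,s["force"],tostand(p))
for n,px,z in [("mFL",(253,118),.065),("mFR",(380,118),.065),("edge divider",(405,147),.06),("edge R",(500,150),.06)]:
    print(n,wray(c,px,z).round(4),tostand(wray(c,px,z)).round(1))
E
```

```text
4.8 [ 0.52194843 -0.05345887  0.06503524] [ 0.66586787 -0.38293213  6.5525548 ] [ 62.36857235 -39.00118753]
mFL [ 0.4496 -0.0869  0.065 ] [-11.7 -68.4]
mFR [ 0.4464 -0.0284  0.065 ] [-11.7  -9.8]
edge divider [ 0.4596 -0.0134  0.06  ] [2.4 4.5]
edge R [0.4554 0.0424 0.06  ] [ 1.2 60.4]
```

Emit:
servo_tool:
  steps:
    - [[0.002,0,0.0003,0,0,0,0],[0.005,0,0.0003,0,0,0,0],[0.009,0,0.0003,0,0,0,0],[0.014,0,0.0003,0,0,0,0],[0.019,0,0.0003,0,0,0,0],[0.023,0,0.0003,0,0,0,0],[0.026,0,0.0003,0,0,0,0],[0.027,0,0.0003,0,0,0,0],[0.027,0,0.0003,0,0,0,0],[0.027,0,0.0003,0,0,0,0],[0.027,0,0.0003,0,0,0,0]]

```text
clock: 5.72
eef_pos: [0.4953, -0.0551, 0.065]
tool_rot: [0.003, -0.028, 1.0, -0.001]
force: [1.0, 0.1, 8.2]
gripper_width: 0.003
```

```bash
python3 - <<'E'
from h import *
from workcell import r
import cv2
s,p,Rc=cur(); print(s["clock"],p,s["force"],tostand(p))
cv2.imwrite("pics/w3.png",r.capture("wrist")[:,:,::-1])
E
```

```text
5.7167 [ 0.49532449 -0.05507122  0.06503529] [1.00050036 0.1031828  8.24830335] [ 35.69613885 -39.1248369 ]
```

View pics/w3.png

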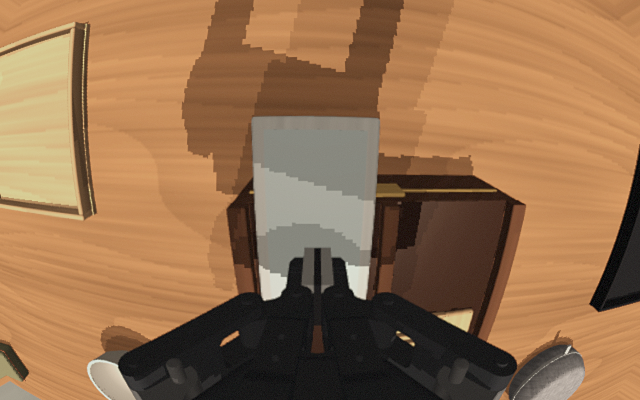

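The mirror now sticks out ~40 mm, at stand y ≈ −39. I'll lift, open and move over the overhang.

Emit:
servo_tool:
  steps:
    - [[0,0,-0.01,0,0,0,0],[0,0,-0.03,0,0,0,0.085],[0,0,-0.05,0,0,0,0.085],[0.01,0,-0.06,0,0,0,0.085],[0.03,0,-0.06,0,0,0,0.085],[0.05,0,-0.06,0,0,0,0.085],[0.058,0,-0.06,0,0,0,0.085],[0.059,0,-0.06,0,0,0,0.085],[0.059,0,-0.06,0,0,0,0.085],[0.059,0,-0.06,0,0,0,0.085]]

```text
clock: 6.6
eef_pos: [0.4345, -0.0578, 0.1227]
tool_rot: [0.0, -0.028, 1.0, -0.0]
force: [0.0, 0.4, 0.1]
gripper_width: 0.998
```

```bash
python3 - <<'E'
from h import *
from workcell import r
import cv2
s,p,Rc=cur(); print(s["clock"],p,s["force"],s["gripper_width"],tostand(p))
cv2.imwrite("pics/w4.png",r.capture("wrist")[:,:,::-1])
E
```

```text
6.6 [ 0.43452715 -0.05783548  0.12266118] [0.04252584 0.37661928 0.05870656] 0.9975646591714193 [-25.16070373 -38.49098651]
```

View pics/w4.png

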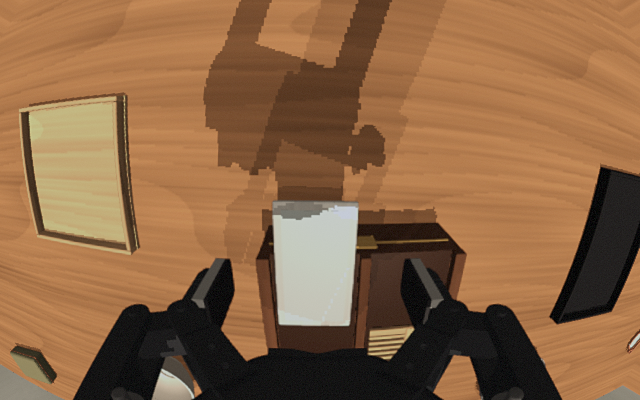

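```bash
python3 - <<'E'
from h import *
from workcell import r
c=r.get_calibration("wrist")
for px in [(273,201),(357,201),(351,326),(279,325)]: print(tostand(wray(c,px,.065)).round(1))
print(tostand(wray(c,(362,237),.06)).round(1))
s,p,Rc=cur();t=stand(-.024,-.039,-.008); print(rel(p,Rc,t,down(3.2)))
E
```

```text
[-39.4 -68.5]
[-39.3 -10.8]
[72.4 -9.5]
[ 71.3 -70.5]
[-9.7 -5.1]
(array([-0.0011, -0.0005,  0.0706]), array([0.    , 0.0003, 0.0001]))
```

```bash
python3 - <<'E'
import cv2
im=cv2.imread("pics/w4.png")[190:350,190:480]
cv2.imwrite("pics/w4c.png",cv2.resize(im,None,fx=2.7,fy=2.7,interpolation=cv2.INTER_CUBIC))
E
```

```text
(no output)
```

View pics/w4c.png

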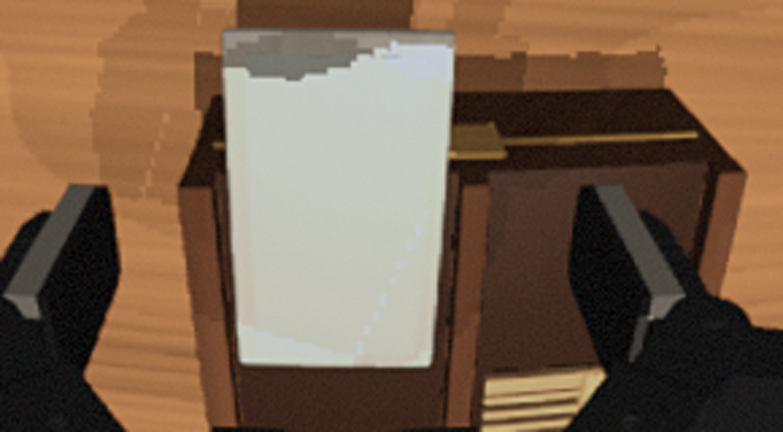

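The gold strip is trim on the front face; the true edge is at crop row ~180. The overhang is clear and the fingers straddle it, so I'll descend.

Emit:
servo_tool:
  steps:
    - [[-0.001,-0.0005,0.02,0,0,0,0.085],[-0.001,-0.0005,0.04,0,0,0,0.085],[-0.001,-0.0005,0.055,0,0,0,0.085],[-0.001,-0.0005,0.065,0,0,0,0.085],[-0.001,-0.0005,0.07,0,0,0,0.085],[-0.001,-0.0005,0.0706,0,0,0,0.085],[-0.001,-0.0005,0.0706,0,0,0,0.085],[-0.001,-0.0005,0.0706,0,0,0,0.07]]

```text
clock: 7.32
eef_pos: [0.436, -0.0585, 0.0529]
tool_rot: [0.001, -0.028, 1.0, -0.0]
force: [0.1, -0.1, -0.5]
gripper_width: 0.881
```

```bash
python3 - <<'E'
from h import *
from workcell import r
import cv2
s,p,Rc=cur(); print(s["clock"],p,s["force"],s["gripper_width"],tostand(p))
cv2.imwrite("pics/w5.png",r.capture("wrist")[:,:,::-1])
cv2.imwrite("pics/s5.png",cv2.resize(r.capture("side")[130:260,230:430,::-1],None,fx=4,fy=4,interpolation=cv2.INTER_CUBIC))
E
```

```text
7.3167 [ 0.4359652  -0.05849099  0.05293066] [ 0.08327812 -0.13509053 -0.5326507 ] 0.8807397431368882 [-23.76148666 -39.22575387]
```

View pics/w5.png

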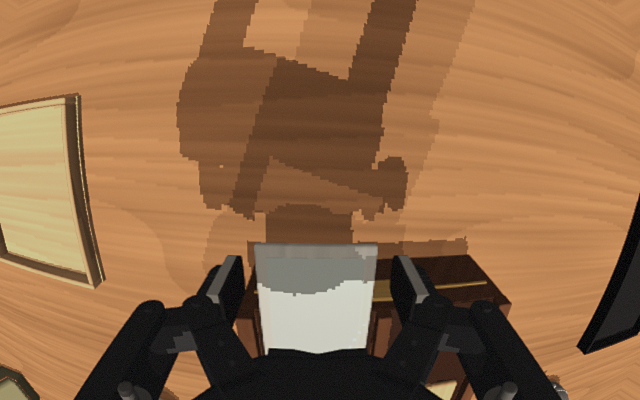

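View pics/s5.png

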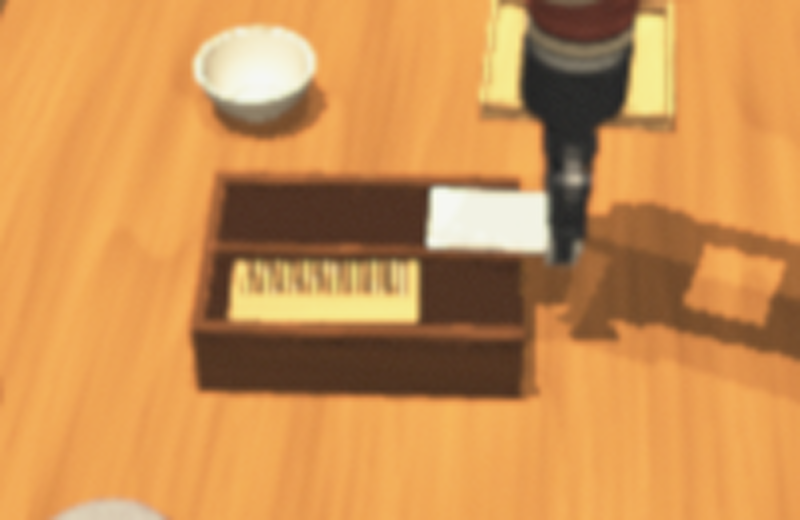

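The fingers straddle the overhanging end (mirror edges at columns 256–377, between the pads). I'll close on it.

Emit:
servo_tool:
  steps:
    - [[0,0,0.001,0,0,0,0.062],[0,0,0.001,0,0,0,0.058],[0,0,0.001,0,0,0,0.054],[0,0,0.001,0,0,0,0.05],[0,0,0.001,0,0,0,0.05],[0,0,0.001,0,0,0,0.05]]
  grip_force: 40

```text
clock: 7.92
eef_pos: [0.4357, -0.0584, 0.0517]
tool_rot: [0.001, -0.028, 1.0, -0.0]
force: [-0.5, 0.5, 6.2]
gripper_width: 0.688
```

Emit:
servo_tool:
  steps:
    - [[0,0,-0.002,0,0,0,0.05],[0,0,-0.005,0,0,0,0.05],[0,0,-0.01,0,0,0,0.05],[0,0,-0.015,0,0,0,0.05],[0,0,-0.02,0,0,0,0.05],[0,0,-0.02,0,0,0,0.05]]

```text
clock: 8.42
eef_pos: [0.4358, -0.0585, 0.0722]
tool_rot: [0.001, -0.028, 1.0, -0.0]
force: [0.6, 0.4, -0.3]
gripper_width: 0.688
```

```bash
python3 - <<'E'
from h import *
from workcell import r
import cv2
s,p,Rc=cur(); print(s["clock"],p,s["force"],s["gripper_width"],tostand(p))
cv2.imwrite("pics/w6.png",r.capture("wrist")[:,:,::-1])
cv2.imwrite("pics/s6.png",cv2.resize(r.capture("side")[130:260,230:430,::-1],None,fx=4,fy=4,interpolation=cv2.INTER_CUBIC))
E
```

```text
8.4167 [ 0.43582975 -0.05845158  0.07222626] [ 0.58480698  0.42589741 -0.27353112] 0.6882356987851391 [-23.89453174 -39.1788379 ]
```

View pics/w6.png

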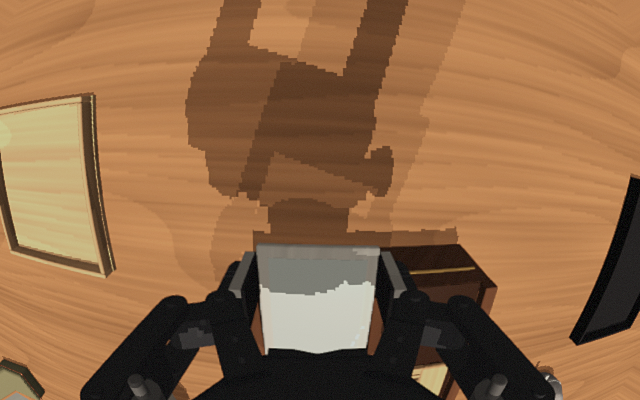

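View pics/s6.png

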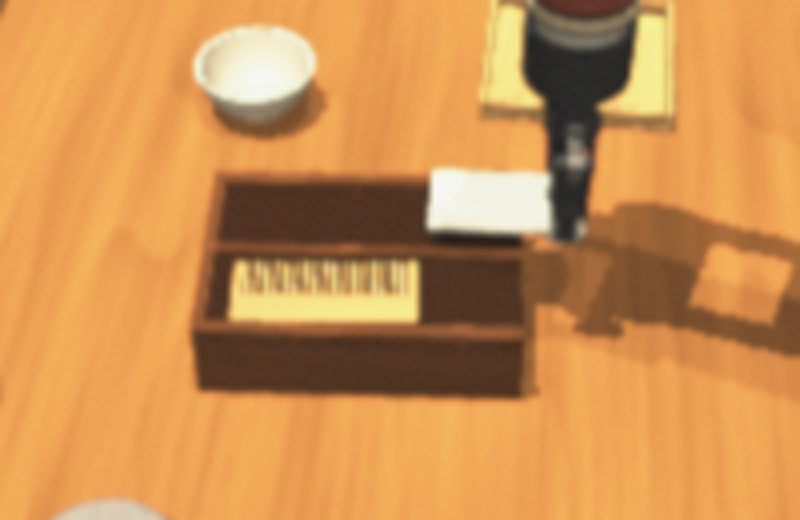

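The mirror is held level and clear of the lane (side view: a white plate above the stand, in the fingers at (570,200)). I'll carry it to the dish.

```bash
python3 - <<'E'
from h import *
s,p,Rc=cur(); t=[.383,-.3235,.15]; print(rel(p,Rc,t,down(-.8)))
E
```

```text
(array([ 0.0669, -0.2619, -0.0787]), array([-0.0003,  0.0008,  0.0699]))
```

Emit:
servo_tool:
  steps:
    - [[0,0,-0.008,0,0,0,0.05],[0,0,-0.02,0,0,0,0.05],[0,0,-0.036,0,0,0,0.05],[0,0,-0.052,0,0,0,0.05],[0.004,-0.01,-0.066,0,0,0.005,0.05],[0.009,-0.028,-0.075,0,0,0.012,0.05],[0.015,-0.05,-0.078,0,0,0.018,0.05],[0.021,-0.074,-0.078,0,0,0.025,0.05],[0.027,-0.098,-0.078,0,0,0.032,0.05],[0.033,-0.122,-0.078,0,0,0.038,0.05],[0.039,-0.146,-0.078,0,0,0.045,0.05],[0.045,-0.17,-0.078,0,0,0.05,0.05],[0.051,-0.194,-0.078,0,0,0.057,0.05],[0.056,-0.216,-0.078,0,0,0.062,0.05],[0.06,-0.235,-0.078,0,0,0.066,0.05],[0.064,-0.249,-0.078,0,0,0.07,0.05],[0.066,-0.258,-0.078,0,0,0.07,0.05],[0.067,-0.262,-0.078,0,0,0.07,0.05],[0.067,-0.262,-0.078,0,0,0.07,0.05],[0.067,-0.262,-0.078,0,0,0.07,0.05]]

```text
clock: 10.18
eef_pos: [0.3829, -0.323, 0.1488]
tool_rot: [-0.0, 0.007, 1.0, 0.0]
force: [-0.1, 0.4, -1.9]
gripper_width: 0.688
```

```bash
python3 - <<'E'
from h import *
from workcell import r
import cv2
s,p,Rc=cur(); print(s["clock"],p,s["force"],s["gripper_width"])
cv2.imwrite("pics/w7.png",r.capture("wrist")[:,:,::-1])
cv2.imwrite("pics/s7.png",cv2.resize(r.capture("side")[60:260,230:530,::-1],None,fx=2.6,fy=2.6,interpolation=cv2.INTER_CUBIC))
E
```

```text
10.1833 [ 0.38286219 -0.32295116  0.1487911 ] [-0.14476953  0.36189984 -1.88600281] 0.6880377410730422
```

View pics/w7.png

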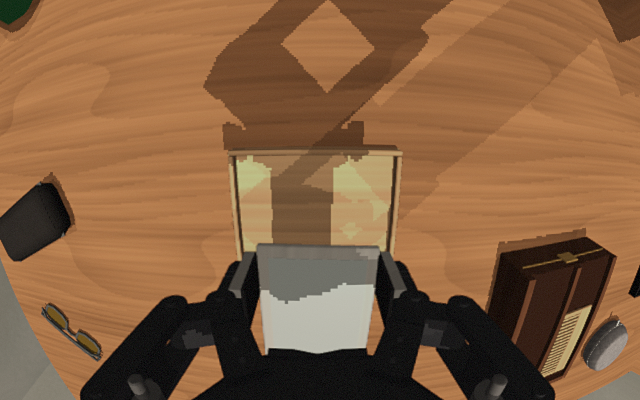

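View pics/s7.png

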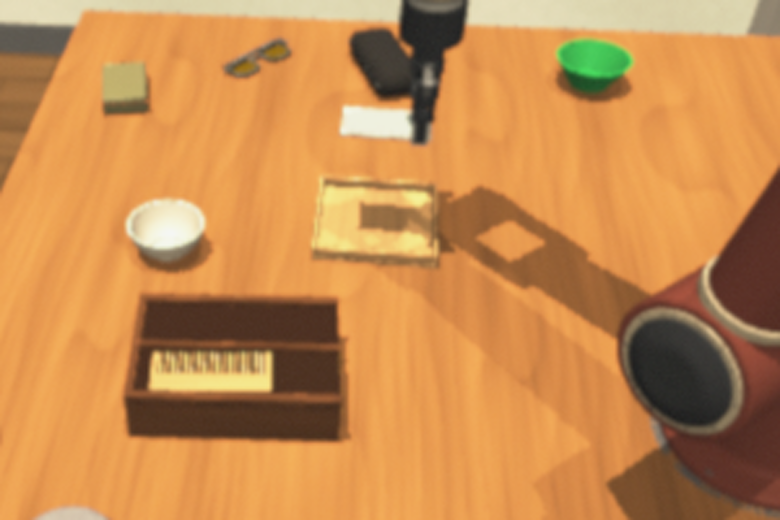

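```bash
python3 - <<'E'
from h import *
from workcell import r
c=r.get_calibration("wrist")
a=wray(c,(230,152),.02);b=wray(c,(402,152),.02); print(a,b,(a+b)/2, np.linalg.norm(a-b))
for px in [(258,246),(380,246)]: print(wray(c,px,.1488+.0133))
E
```

```text
[ 0.34437977 -0.40086414  0.02      ] [ 0.34657791 -0.24466279  0.02      ] [ 0.34547884 -0.32276346  0.02      ] 0.1562168188964939
[ 0.36699283 -0.35027496  0.1621    ]
[ 0.36785821 -0.29245475  0.1621    ]
```

Emit:
servo_tool:
  steps:
    - [[-0.002,0,0.006,0,0,0,0.05],[-0.002,0,0.018,0,0,0,0.05],[-0.002,0,0.034,0,0,0,0.05],[-0.002,0,0.052,0,0,0,0.05],[-0.002,0,0.07,0,0,0,0.05],[-0.002,0,0.088,0,0,0,0.05],[-0.002,0,0.104,0,0,0,0.05],[-0.002,0,0.118,0,0,0,0.05],[-0.002,0,0.13,0,0,0,0.05],[-0.002,0,0.138,0,0,0,0.05],[-0.002,0,0.142,0,0,0,0.05],[-0.002,0,0.144,0,0,0,0.05],[-0.002,0,0.144,0,0,0,0.05],[-0.002,0,0.144,0,0,0,0.05]]

```text
clock: 11.45
eef_pos: [0.3852, -0.324, 0.0056]
tool_rot: [0.0, 0.007, 1.0, -0.0]
force: [0.2, -0.5, -0.3]
gripper_width: 0.683
```

Emit:
servo_tool:
  steps:
    - [[0,0,0.001,0,0,0,0.05],[0,0,0.002,0,0,0,0.05],[0,0,0.003,0,0,0,0.05],[0,0,0.004,0,0,0,0.05],[0,0,0.004,0,0,0,0.05]]

```text
clock: 11.87
eef_pos: [0.3847, -0.3235, 0.0008]
tool_rot: [-0.0, 0.007, 1.0, 0.0]
force: [0.0, -0.3, -0.9]
gripper_width: 0.687
```

Emit:
servo_tool:
  steps:
    - [[0,0,0.001,0,0,0,0.05],[0,0,0.002,0,0,0,0.05],[0,0,0.0025,0,0,0,0.05],[0,0,0.0025,0,0,0,0.05]]

```text
clock: 12.2
eef_pos: [0.3849, -0.3237, 0.0003]
tool_rot: [-0.001, 0.007, 1.0, 0.001]
force: [-4.8, 6.4, 14.4]
gripper_width: 0.683
```

Emit:
servo_tool:
  steps:
    - [[0,0,0.001,0,0,0,0.05],[0,0,0.0015,0,0,0,0.05],[0,0,0.0015,0,0,0,0.05]]

```text
clock: 12.45
eef_pos: [0.3849, -0.3238, 0.0003]
tool_rot: [-0.001, 0.007, 1.0, 0.001]
force: [-10.4, 10.2, 25.7]
gripper_width: 0.684
```

Contact is at TCP z ≈ 0.000. That fits the fingertips touching slightly before the plate, which is ~3–4 mm up. I'll back off and pitch so the far end rests first, then check before letting go.

Emit:
servo_tool:
  steps:
    - [[0,0,-0.003,0,0,0,0.05],[0,0,-0.005,0,0.015,0,0.05],[0,0,-0.005,0,0.03,0,0.05],[0,0,-0.005,0,0.04,0,0.05],[0,0,-0.005,0,0.04,0,0.05]]

```text
clock: 12.87
eef_pos: [0.385, -0.3234, 0.0015]
tool_rot: [-0.02, 0.007, 1.0, 0.0]
force: [-0.8, 0.5, -1.0]
gripper_width: 0.685
```

```bash
python3 - <<'E'
from h import *
from workcell import r
import cv2
s,p,Rc=cur(); print(s["clock"],p,s["force"],s["ft_torque"],s["gripper_width"])
cv2.imwrite("pics/s8.png",cv2.resize(r.capture("side")[110:180,330:430,::-1],None,fx=7,fy=7,interpolation=cv2.INTER_CUBIC))
E
```

```text
12.8667 [ 0.38500396 -0.32342864  0.00151307] [-0.83272824  0.54093216 -1.04159478] [ 0.05898109 -0.02516508  0.01835977] 0.6851057871275944
```

View pics/s8.png

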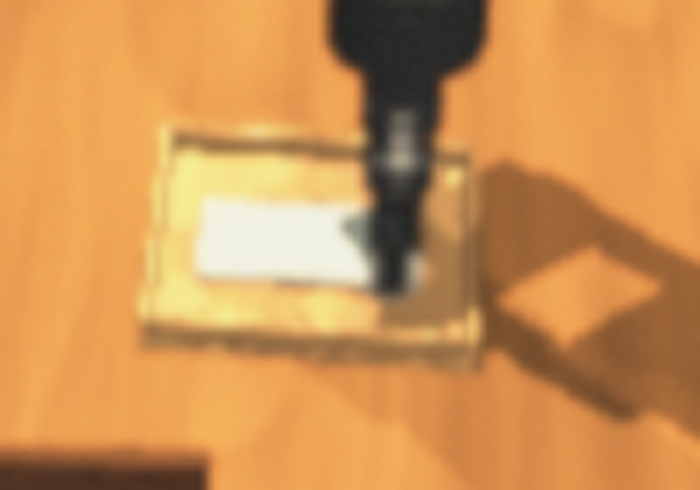

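Emit:
servo_tool:
  steps:
    - [[0,0,0.0005,0,0.01,0,0.05],[0,0,0.0012,0,0.015,0,0.05],[0,0,0.0012,0,0.015,0,0.05],[0,0,0.0012,0,0.015,0,0.05]]

```text
clock: 13.25
eef_pos: [0.3848, -0.3236, 0.0008]
tool_rot: [-0.028, 0.007, 1.0, 0.0]
force: [-1.3, 1.0, 1.9]
gripper_width: 0.684
```

Emit:
servo_tool:
  steps:
    - [[0,0,0,0,0,0,0.058],[0,0,0,0,0,0,0.059],[0,0,0,0,0,0,0.061],[0,0,0,0,0,0,0.064],[0,0,0,0,0,0,0.07],[0,0,0,0,0,0,0.075],[0,0,0,0,0,0,0.08],[0,0,0,0,0,0,0.08]]

```text
clock: 13.92
eef_pos: [0.3847, -0.3236, 0.0007]
tool_rot: [-0.027, 0.007, 1.0, 0.0]
force: [0.5, -0.4, -0.5]
gripper_width: 0.935
```

Emit:
servo_tool:
  steps:
    - [[0,0,-0.01,0,0,0,0.08],[0,0,-0.03,0,0,0,0.08],[0,0,-0.06,0,0,0,0.08],[0,0,-0.09,0,0,0,0.08],[0,0,-0.12,0,-0.03,0,0.08],[0,0,-0.14,0,-0.055,0,0.08],[0,0,-0.14,0,-0.055,0,0.08]]

```text
clock: 14.5
eef_pos: [0.3946, -0.3263, 0.1474]
tool_rot: [0.004, 0.007, 1.0, -0.004]
force: [-0.0, -1.1, 0.6]
gripper_width: 0.935
```

```bash
python3 - <<'E'
from h import *
from workcell import r
import cv2
s,p,Rc=cur(); print(s["clock"],p,s["force"],s["gripper_width"])
cv2.imwrite("pics/w9.png",r.capture("wrist")[:,:,::-1])
cv2.imwrite("pics/s9.png",cv2.resize(r.capture("side")[110:180,330:430,::-1],None,fx=7,fy=7,interpolation=cv2.INTER_CUBIC))
t=stand(.162,.037,.07); print(t, rel(p,Rc,t,down(3.2)))
E
```

```text
14.5 [ 0.39464426 -0.32631087  0.14738895] [-0.04516237 -1.08216857  0.59569895] 0.9346299909135926
[0.61718201 0.02798539 0.13      ] (array([-0.2173,  0.3576,  0.0162]), array([-0.0085,  0.0078, -0.0701]))
```

View pics/w9.png

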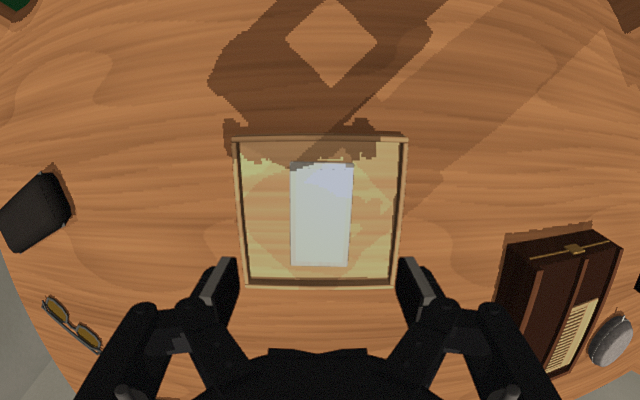

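View pics/s9.png

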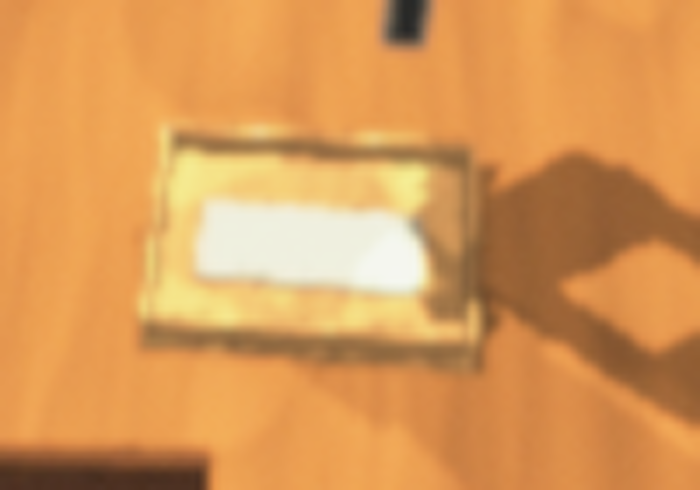

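The mirror lies flat in the dish (wrist view: plate (290–353, 165–266) inside walls (240–400, 140–285)). On to the comb.

Emit:
servo_tool:
  steps:
    - [[0,0,0,0,0,0,0.05],[0,0,0,0,0,0,0.0],[0,0,0,0,0,0,0.0]]

```text
clock: 14.85
eef_pos: [0.3917, -0.3229, 0.1387]
tool_rot: [-0.001, 0.007, 1.0, 0.001]
force: [0.1, -0.6, -0.3]
gripper_width: 0.529
```

```bash
python3 - <<'E'
from h import *
s,p,Rc=cur(); print(s["clock"],p)
t=stand(.162,.037,.06); print(t, rel(p,Rc,t,down(3.2)))
E
```

```text
14.85 [ 0.39174238 -0.32285246  0.13870646]
[0.61718201 0.02798539 0.12      ] (array([-0.2206,  0.3539,  0.019 ]), array([ 0.0024, -0.0023, -0.0698]))
```

Emit:
servo_tool:
  steps:
    - [[-0.01,0.016,0,0,0,-0.005,0],[-0.025,0.04,0,0,0,-0.01,0],[-0.043,0.07,0,0,0,-0.015,0],[-0.062,0.1,0,0,0,-0.02,0],[-0.081,0.13,0,0,0,-0.03,0],[-0.1,0.16,0,0,0,-0.035,0],[-0.119,0.19,0,0,0,-0.04,0],[-0.138,0.22,0,0,0,-0.045,0],[-0.157,0.25,0,0,0,-0.05,0],[-0.174,0.28,0,0,0,-0.055,0],[-0.19,0.305,0.005,0,0,-0.06,0],[-0.204,0.328,0.01,0,0,-0.065,0],[-0.214,0.344,0.015,0,0,-0.07,0],[-0.219,0.352,0.019,0,0,-0.07,0],[-0.2205,0.354,0.019,0,0,-0.07,0],[-0.2205,0.354,0.019,0,0,-0.07,0],[-0.2205,0.354,0.019,0,0,-0.07,0],[-0.2205,0.354,0.019,0,0,-0.07,0]]

```text
clock: 16.35
eef_pos: [0.6176, 0.0261, 0.1217]
tool_rot: [0.0, -0.027, 1.0, -0.0]
force: [-0.5, 0.5, -0.0]
gripper_width: -0.002
```

```bash
python3 - <<'E'
from h import *
from workcell import r
import cv2
s,p,Rc=cur(); print(s["clock"],p,s["force"],s["gripper_width"],tostand(p), Rc.as_matrix().round(3).tolist())
t=stand(.162,.037,.008); print(rel(p,Rc,t,down(3.2)))
cv2.imwrite("pics/w10.png",r.capture("wrist")[:,:,::-1])
E
```

```text
16.35 [0.61763461 0.02610137 0.12173815] [-0.50503554  0.48882145 -0.00051868] -0.0017161746730850699 [162.34672678  35.09365443] [[-0.999, -0.055, 0.0], [-0.055, 0.999, -0.0], [-0.0, -0.0, -1.0]]
(array([0.0004, 0.0019, 0.0537]), array([-0.0003,  0.0001, -0.0012]))
```

View pics/w10.png

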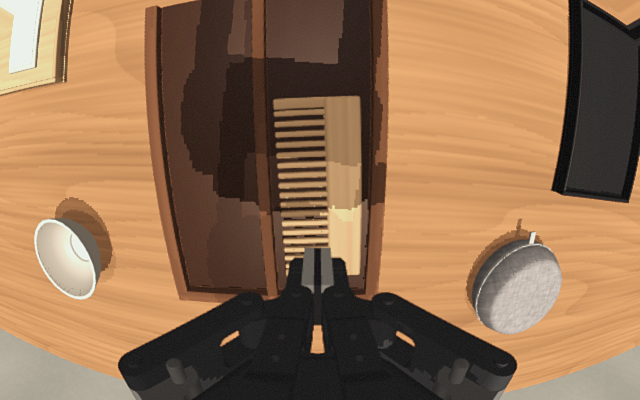

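The wrist view shows the shut fingertips (318,250) over the comb's rear, near its centre line. I'll press down.

Emit:
servo_tool:
  steps:
    - [[0,0.002,0.015,0,0,0,0],[0,0.002,0.03,0,0,0,0],[0,0.002,0.042,0,0,0,0],[0,0.002,0.049,0,0,0,0],[0,0.002,0.0525,0,0,0,0],[0,0.002,0.0525,0,0,0,0],[0,0.002,0.0525,0,0,0,0]]

```text
clock: 16.98
eef_pos: [0.618, 0.029, 0.0694]
tool_rot: [0.0, -0.028, 1.0, -0.0]
force: [0.6, 1.4, -0.4]
gripper_width: -0.002
```

Emit:
servo_tool:
  steps:
    - [[0,0,0.001,0,0,0,0],[0,0,0.002,0,0,0,0],[0,0,0.003,0,0,0,0],[0,0,0.004,0,0,0,0],[0,0,0.005,0,0,0,0],[0,0,0.005,0,0,0,0]]

```text
clock: 17.48
eef_pos: [0.6183, 0.0292, 0.0651]
tool_rot: [0.0, -0.028, 1.0, -0.0]
force: [-1.2, 0.2, 4.8]
gripper_width: 0.001
```

Emit:
servo_tool:
  steps:
    - [[0,0,0.0008,0,0,0,0],[0.002,0,0.001,0,0,0,0],[0.006,0,0.001,0,0,0,0],[0.011,0,0.001,0,0,0,0],[0.017,0,0.001,0,0,0,0],[0.023,0,0.001,0,0,0,0],[0.029,0,0.001,0,0,0,0],[0.035,0,0.001,0,0,0,0],[0.041,0,0.001,0,0,0,0],[0.047,0,0.001,0,0,0,0],[0.053,0,0.001,0,0,0,0],[0.059,0,0.001,0,0,0,0],[0.065,0,0.001,0,0,0,0],[0.071,0,0.001,0,0,0,0],[0.077,0,0.001,0,0,0,0],[0.082,0,0.001,0,0,0,0],[0.086,0,0.001,0,0,0,0],[0.089,0,0.001,0,0,0,0],[0.09,0,0.001,0,0,0,0],[0.09,0,0.001,0,0,0,0]]

```text
clock: 19.15
eef_pos: [0.5297, 0.024, 0.065]
tool_rot: [0.002, -0.028, 1.0, -0.0]
force: [1.5, -0.4, 6.4]
gripper_width: -0.0
```

```bash
python3 - <<'E'
from h import *
from workcell import r
import cv2
s,p,Rc=cur(); print(s["clock"],p,s["force"],s["gripper_width"],tostand(p))
cv2.imwrite("pics/w11.png",r.capture("wrist")[:,:,::-1])
E
```

```text
19.15 [0.52966109 0.02395506 0.06504688] [ 1.45702141 -0.42766934  6.4094177 ] -0.00037644432596594985 [74.39056606 37.86150353]
```

View pics/w11.png

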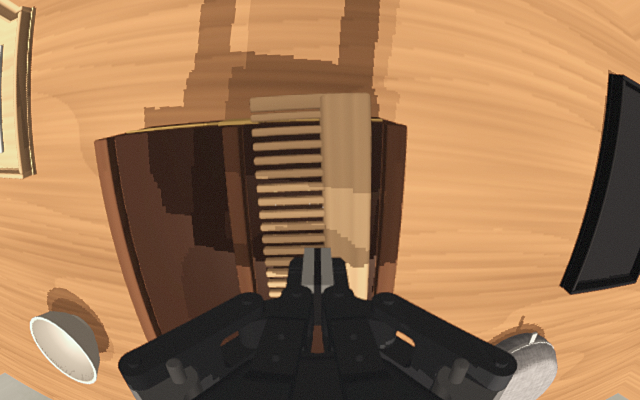

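```bash
python3 - <<'E'
from h import *
from workcell import r
c=r.get_calibration("wrist")
for px in [(250,97),(370,94)]: print(tostand(wray(c,px,.065)).round(1))
print(tostand(wray(c,(240,123),.06)))
E
```

```text
[-9.6  7.3]
[-10.7  62.2]
[2.73066231 0.90371183]
```

Emit:
servo_tool:
  steps:
    - [[0.002,0,0.0003,0,0,0,0],[0.006,0.001,0.0003,0,0,0,0],[0.011,0.002,0.0003,0,0,0,0],[0.017,0.002,0.0003,0,0,0,0],[0.023,0.002,0.0003,0,0,0,0],[0.028,0.002,0.0003,0,0,0,0],[0.032,0.002,0.0003,0,0,0,0],[0.035,0.002,0.0003,0,0,0,0],[0.036,0.002,0.0003,0,0,0,0],[0.036,0.002,0.0003,0,0,0,0],[0.036,0.002,0.0003,0,0,0,0]]

```text
clock: 20.12
eef_pos: [0.494, 0.0239, 0.065]
tool_rot: [0.003, -0.028, 1.0, -0.0]
force: [1.6, 1.3, 7.7]
gripper_width: -0.001
```

Emit:
servo_tool:
  steps:
    - [[0,0,-0.01,0,0,0,0],[0,0,-0.03,0,0,0,0.085],[0,0,-0.05,0,0,0,0.085],[0.01,0,-0.06,0,0,0,0.085],[0.03,0,-0.06,0,0,0,0.085],[0.05,0,-0.06,0,0,0,0.085],[0.064,0,-0.06,0,0,0,0.085],[0.067,0,-0.06,0,0,0,0.085],[0.067,0,-0.06,0,0,0,0.085],[0.067,0,-0.06,0,0,0,0.085],[0.067,0,-0.06,0,0,0,0.085]]

```text
clock: 21.03
eef_pos: [0.4256, 0.0204, 0.1229]
tool_rot: [0.0, -0.028, 1.0, -0.0]
force: [-0.2, 0.7, -0.7]
gripper_width: 0.995
```

```bash
python3 - <<'E'
from h import *
from workcell import r
import cv2
s,p,Rc=cur(); print(s["clock"],p,s["force"],s["gripper_width"],tostand(p))
im=r.capture("wrist")[:,:,::-1]
cv2.imwrite("pics/w12.png",cv2.resize(im[150:380,160:480],None,fx=2.5,fy=2.5,interpolation=cv2.INTER_CUBIC))
E
```

```text
21.0333 [0.42556818 0.02035694 0.12291035] [-0.22984008  0.73232971 -0.71652137] 0.9947566116286163 [-29.74088508  40.07961497]
```

View pics/w12.png

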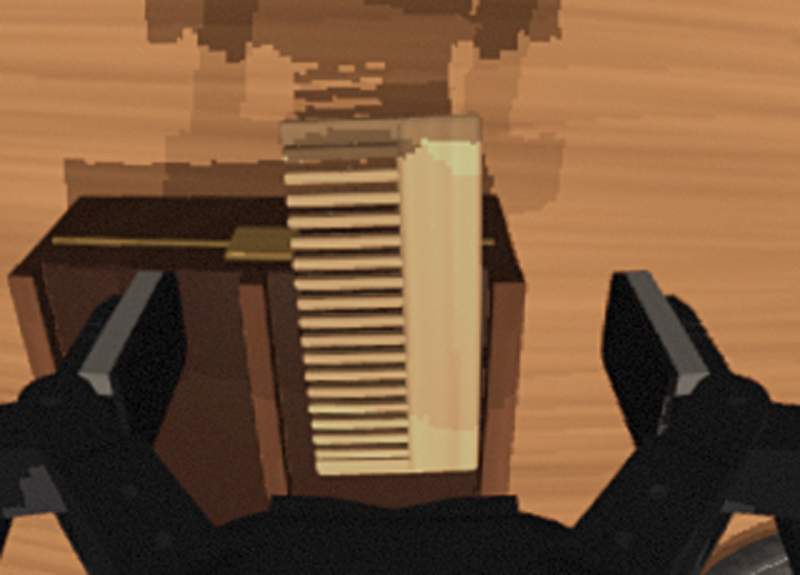

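```bash
python3 - <<'E'
from h import *
from workcell import r
s,p,Rc=cur()
c=r.get_calibration("wrist"); w=[]
for px in [(318,475),(477,470),(480,117),(282,122)]:
    q=wray(c,(px[0]/2.5+160,px[1]/2.5+150),.065); w.append(q); print(tostand(q).round(1))
# order: rear-right, rear-left, front-left, front-right in local
t,th,e=fit([(.065,-.028),(.065,.028),(-.065,.028),(-.065,-.028)],w); print(t,np.degrees(th),tostand([*t,.065]),(e*1000).round(1).tolist())
for x,y in [(-.027,.0375)]: print(rel(p,Rc,stand(x,y,-.008),down(np.degrees(th))))
E
```

```text
[84.7 14.1]
[82.4 69.8]
[-47.   64.2]
[-45.6   9.9]
[0.47393035 0.02247624] 5.310542363217031 [18.66417636 39.49596084] [[-0.1, -0.2], [0.2, 0.1], [-0.4, 0.9], [0.3, -0.8]]
(array([-0.0027, -0.0026,  0.0709]), array([ 0.    ,  0.0001, -0.0367]))
```

The comb is fitted well: centre at stand (18.7, 39.5) mm, yaw 5.3°, and a 46 mm overhang. I'll align the tool with it and descend.

Emit:
servo_tool:
  steps:
    - [[-0.0027,-0.0023,0.015,0,0,-0.02,0.085],[-0.0027,-0.0023,0.035,0,0,-0.037,0.085],[-0.0027,-0.0023,0.053,0,0,-0.037,0.085],[-0.0027,-0.0023,0.065,0,0,-0.037,0.085],[-0.0027,-0.0023,0.07,0,0,-0.037,0.085],[-0.0027,-0.0023,0.071,0,0,-0.037,0.085],[-0.0027,-0.0023,0.071,0,0,-0.037,0.08],[-0.0027,-0.0023,0.071,0,0,-0.037,0.07],[-0.0027,-0.0023,0.071,0,0,-0.037,0.07]]

```text
clock: 21.83
eef_pos: [0.4288, 0.0181, 0.0528]
tool_rot: [0.001, -0.046, 0.999, -0.0]
force: [0.2, -0.6, 0.5]
gripper_width: 0.818
```

```bash
python3 - <<'E'
from h import *
from workcell import r
import cv2
s,p,Rc=cur(); print(s["clock"],p,s["force"],s["gripper_width"],tostand(p))
cv2.imwrite("pics/w13.png",r.capture("wrist")[:,:,::-1])
E
```

```text
21.8333 [0.42877813 0.01810072 0.05284878] [ 0.20059485 -0.57994028  0.45930389] 0.8175458338800123 [-26.6618933   37.64772735]
```

View pics/w13.png

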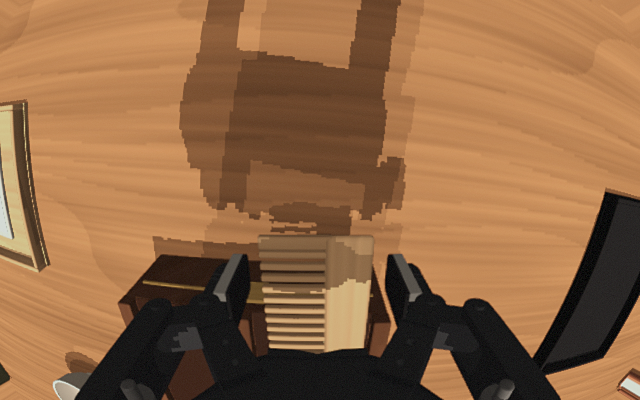

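Emit:
servo_tool:
  steps:
    - [[0,0,0,0,0,0,0.062],[0,0,0,0,0,0,0.057],[0,0,0,0,0,0,0.053],[0,0,0,0,0,0,0.048],[0,0,0,0,0,0,0.048],[0,0,0,0,0,0,0.048]]
  grip_force: 35

```text
clock: 22.38
eef_pos: [0.4281, 0.0182, 0.0522]
tool_rot: [0.0, -0.046, 0.999, -0.0]
force: [-0.3, 0.1, 3.5]
gripper_width: 0.639
```

Emit:
servo_tool:
  steps:
    - [[0,0,-0.002,0,0,0,0.048],[0,0,-0.005,0,0,0,0.048],[0,0,-0.01,0,0,0,0.048],[0,0,-0.015,0,0,0,0.048],[0,0,-0.02,0,0,0,0.048],[0,0,-0.02,0,0,0,0.048]]

```text
clock: 22.88
eef_pos: [0.4288, 0.0181, 0.0732]
tool_rot: [0.001, -0.046, 0.999, -0.0]
force: [0.7, 0.8, -0.7]
gripper_width: 0.643
```

```bash
python3 - <<'E'
from h import *
from workcell import r
import cv2
s,p,Rc=cur(); print(s["clock"],p,s["force"],s["gripper_width"],tostand(p))
cv2.imwrite("pics/w14.png",r.capture("wrist")[:,:,::-1])
cv2.imwrite("pics/s14.png",cv2.resize(r.capture("side")[130:260,230:430,::-1],None,fx=4,fy=4,interpolation=cv2.INTER_CUBIC))
t=[.4875-.046,.357,.15]; print(rel(p,Rc,t,down(-.7)))
E
```

```text
22.8833 [0.42875639 0.01809855 0.07316547] [ 0.65084283  0.75124938 -0.71416861] 0.6426429634746693 [-26.68371759  37.64677783]
(array([-0.0443,  0.3362, -0.0769]), array([-0.0005,  0.0025,  0.1051]))
```

View pics/w14.png

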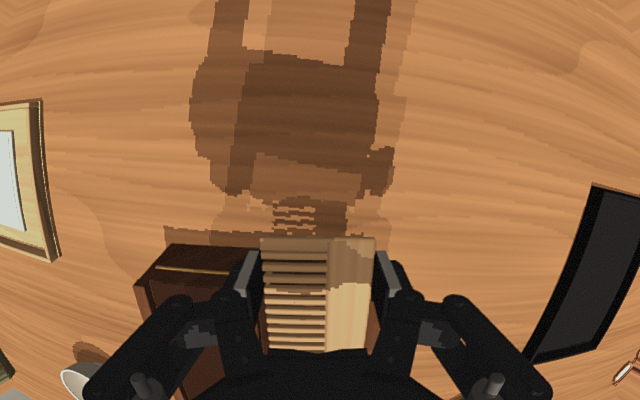

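View pics/s14.png

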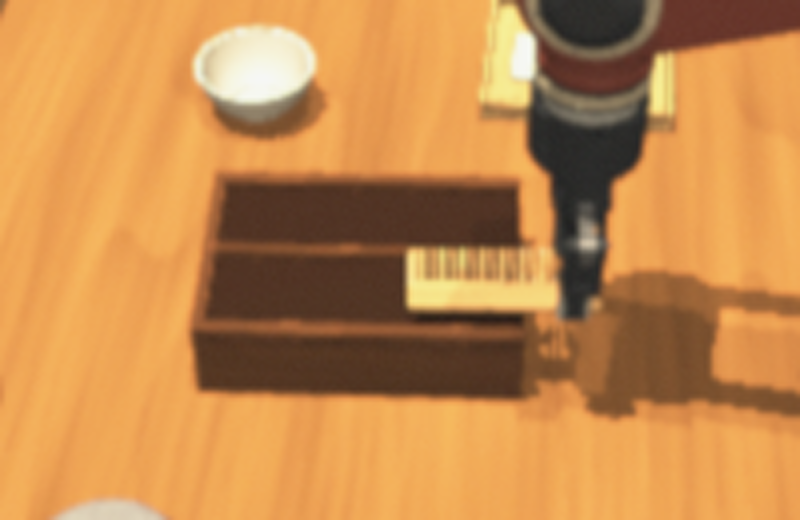

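The comb is level in the fingers and above the lane. I'll carry it to the tray.

Emit:
servo_tool:
  steps:
    - [[0,0,-0.008,0,0,0,0.048],[0,0,-0.02,0,0,0,0.048],[0,0,-0.036,0,0,0,0.048],[0,0,-0.052,0,0,0,0.048],[-0.001,0.01,-0.066,0,0,0.005,0.048],[-0.004,0.03,-0.075,0,0,0.01,0.048],[-0.007,0.055,-0.077,0,0,0.02,0.048],[-0.011,0.083,-0.077,0,0,0.028,0.048],[-0.015,0.111,-0.077,0,0,0.036,0.048],[-0.019,0.139,-0.077,0,0,0.045,0.048],[-0.022,0.167,-0.077,0,0,0.054,0.048],[-0.026,0.195,-0.077,0,0,0.063,0.048],[-0.03,0.223,-0.077,0,0,0.072,0.048],[-0.033,0.251,-0.077,0,0,0.08,0.048],[-0.037,0.279,-0.077,0,0,0.09,0.048],[-0.04,0.304,-0.077,0,0,0.097,0.048],[-0.042,0.322,-0.077,0,0,0.103,0.048],[-0.044,0.332,-0.077,0,0,0.105,0.048],[-0.044,0.336,-0.077,0,0,0.105,0.048],[-0.044,0.336,-0.077,0,0,0.105,0.048]]

```text
clock: 24.65
eef_pos: [0.4403, 0.3571, 0.1487]
tool_rot: [-0.0, 0.006, 1.0, -0.0]
force: [0.7, -0.4, 0.3]
gripper_width: 0.639
```

Emit:
servo_tool:
  steps:
    - [[0,0,0,0,0,0,0.048],[0,0,0,0,0,0,0.048]]

```text
clock: 24.82
eef_pos: [0.4405, 0.3559, 0.1487]
tool_rot: [-0.0, 0.007, 1.0, -0.0]
force: [0.1, 0.2, -0.4]
gripper_width: 0.645
```

```bash
python3 - <<'E'
from h import *
from workcell import r
import cv2
s,p,Rc=cur(); print(s["clock"],p,s["force"],s["gripper_width"])
cv2.imwrite("pics/w15.png",r.capture("wrist")[:,:,::-1])
E
```

```text
24.8167 [0.44048373 0.35589609 0.14865479] [ 0.11892141  0.17888918 -0.43217406] 0.6445341695576843
```

View pics/w15.png

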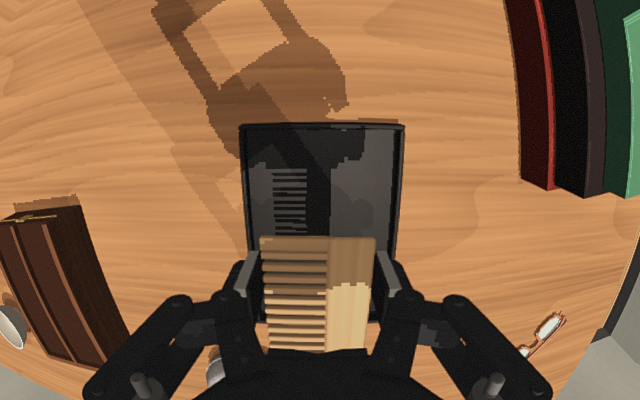

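The tray (cols 240–405, front rim at row ~124) is centred around the fingers. I'll lower the comb.

Emit:
servo_tool:
  steps:
    - [[0,0.001,0.006,0,0,0,0.048],[0,0.001,0.018,0,0,0,0.048],[0,0.001,0.034,0,0,0,0.048],[0,0.001,0.052,0,0,0,0.048],[0,0.001,0.07,0,0,0,0.048],[0,0.001,0.088,0,0,0,0.048],[0,0.001,0.104,0,0,0,0.048],[0,0.001,0.118,0,0,0,0.048],[0,0.001,0.13,0,0,0,0.048],[0,0.001,0.138,0,0,0,0.048],[0,0.001,0.141,0,0,0,0.048],[0,0.001,0.142,0,0,0,0.048],[0,0.001,0.142,0,0,0,0.048],[0,0.001,0.142,0,0,0,0.048]]

```text
clock: 26.03
eef_pos: [0.4411, 0.3583, 0.0076]
tool_rot: [0.001, 0.006, 1.0, 0.0]
force: [0.5, 0.1, -0.7]
gripper_width: 0.642
```

Emit:
servo_tool:
  steps:
    - [[0,0,0.001,0,0.01,0,0.048],[0,0,0.002,0,0.02,0,0.048],[0,0,0.003,0,0.03,0,0.048],[0,0,0.004,0,0.03,0,0.048],[0,0,0.0045,0,0.03,0,0.048],[0,0,0.0045,0,0.03,0,0.048],[0,0,0.0045,0,0.03,0,0.048]]

```text
clock: 26.62
eef_pos: [0.4403, 0.3578, 0.0021]
tool_rot: [-0.015, 0.006, 1.0, 0.0]
force: [-1.1, 0.3, -0.9]
gripper_width: 0.64
```

Emit:
servo_tool:
  steps:
    - [[0,0,0.0005,0,0.01,0,0.048],[0,0,0.001,0,0.01,0,0.048],[0,0,0.001,0,0.01,0,0.048],[0,0,0.001,0,0.01,0,0.048]]

```text
clock: 26.95
eef_pos: [0.4406, 0.358, 0.0014]
tool_rot: [-0.02, 0.006, 1.0, 0.0]
force: [0.4, -0.5, 2.2]
gripper_width: 0.639
```

Emit:
servo_tool:
  steps:
    - [[0,0,0,0,0,0,0.054],[0,0,0,0,0,0,0.055],[0,0,0,0,0,0,0.057],[0,0,0,0,0,0,0.06],[0,0,0,0,0,0,0.065],[0,0,0,0,0,0,0.07],[0,0,0,0,0,0,0.075],[0,0,0,0,0,0,0.075],[0,0,0,0,0,0,0.075]]

```text
clock: 27.7
eef_pos: [0.4404, 0.3578, 0.0012]
tool_rot: [-0.02, 0.006, 1.0, 0.0]
force: [-0.1, 0.2, -0.8]
gripper_width: 0.878
```

Emit:
servo_tool:
  steps:
    - [[0,0,-0.008,0,0,0,0.075],[0,0,-0.025,0,0,0,0.075],[0,0,-0.05,0,0,0,0.075],[0,0,-0.08,0,0,0,0.075],[0,0,-0.11,0,-0.02,0,0.075],[0,0,-0.13,0,-0.04,0,0.075],[0,0,-0.14,0,-0.04,0,0.075],[0,0,-0.14,0,-0.04,0,0.075],[0,0,-0.14,0,-0.04,0,0.075]]

```text
clock: 28.45
eef_pos: [0.446, 0.3577, 0.1411]
tool_rot: [-0.0, 0.006, 1.0, 0.0]
force: [-1.2, -1.7, -1.2]
gripper_width: 0.878
```

```bash
python3 - <<'E'
from h import *
from workcell import r
import cv2
s,p,Rc=cur(); print(s["clock"],p,s["force"],s["gripper_width"])
cv2.imwrite("pics/w16.png",r.capture("wrist")[:,:,::-1])
cv2.imwrite("pics/t16.png",r.capture("top")[:,:,::-1])
cv2.imwrite("pics/s16.png",r.capture("side")[:,:,::-1])
E
```

```text
28.45 [0.44596855 0.35774558 0.14106156] [-1.20327551 -1.70431471 -1.15069769] 0.8775234649518966
```

View pics/w16.png

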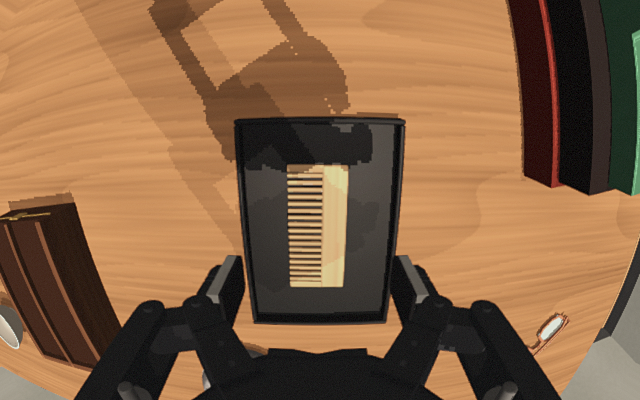

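View pics/t16.png

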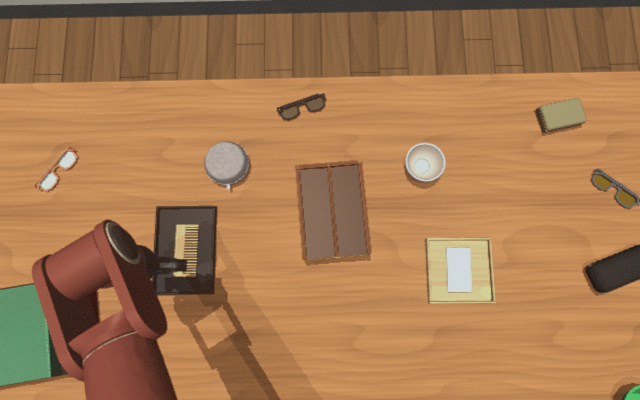

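View pics/s16.png

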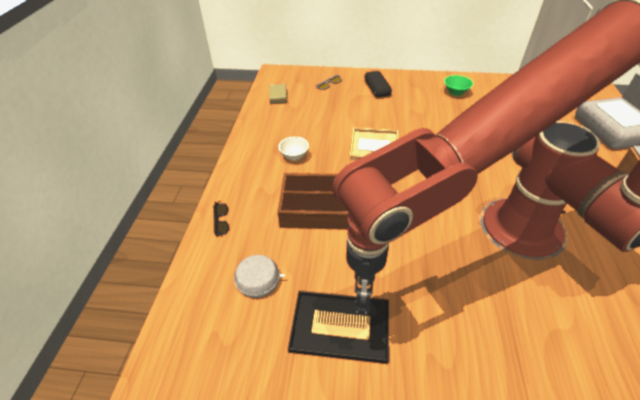

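The mirror lies flat in the dish (top view (459,270)) and the comb lies flat in the tray (wrist view (318,226)). The case (228,163) and bowl (425,162) are at the same pixels as at the start, and the robot touches nothing. I'm handing in the job.

```bash
python3 -c "
from workcell import r
print(r.finish_job())"
```

```text
the job is handed in; nothing more can be done
None
```

The mirror is lying flat, face up, in the square dish, and the comb is lying flat, face up, in the long black tray. I did the mirror first, and handed the job in at about 28.6 s of the 72 s allowed.

- **Method:** I slid each part forward with shut fingertips at about 5–10 N, until the mirror stuck out about 40 mm and the comb about 46 mm. I then gripped each by the side edges of that end, lifted it, carried it level, and lowered it far end first before letting go.
- **Last checks:** The final pictures show both parts well inside their containers. The spectacle case and bowl are at the same pixels as at the start. The gripper was open and about 0.14 m up, touching nothing.
- **Mirror lowering:** The fingertips touched the dish floor slightly before the mirror did, and the wrist force peaked at about 28 N (25.7 N upward), well under the 120 N limit. I backed off, rested the far end and then released, so the near end settled the last few millimetres (estimated 3–4 mm). I had the comb's far end tilted down before it touched, but its near end probably settled by a similar amount.
- **Disagreements:** Camera and arm readings of the overhangs and container positions differed by about 1–3 mm, within the margins. No check failed.

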